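Get the spare sanding drum out of the screw-cap canister

TASK

Unscrew the faceted cap of the canister clamped in the vice (anticlockwise seen from above, in several twists) until it lifts free, and stand it mouth down on the flat square board. Then draw the sanding drum straight out of the canister and stand it upright in the shallow wooden tray. Let go of everything, and leave the other things on the bench where they are.

Things in the scene. Friction and masses are not known exactly. Their poses are not given: they have to be found in the camera images.
- canister: Round aluminium canister fixed in a bench vice; yaw varies; it does not give when the cap is twisted. Origin: centre of its underside, 40 mm above the bench, z up along its axis. Bore 41 mm, inner floor 16 mm above the origin. The vice jaws end 72 mm above the bench, 19 mm below the cap; the vice is 130 mm along the canister's x and 90 mm along y.
- neck (a point): Centre of the canister's neck rim, 74 mm above its origin, on its axis (inside the cap at the start). Neck outside diameter 47 mm, 54 mm over the thread. The vice's screw with a cross bar reaches 97 mm from the axis on the canister's -x side, 28 mm above the bench.
- cap: Grey plastic screw cap: hollow prism with twelve flat sides, 62 mm across flats, 75 mm tall, about 90 g, flat closed top, open below. Origin: centre of its lower edge, z up to the closed top. Flats face its own x axis and every 30 degrees from it. Tight, its origin is 51 mm above the canister's (91 mm above the bench) and its yaw equals the canister's. It must rise 75 mm to clear the drum.
- cap_top (a point): Centre of the cap's closed top, 75 mm above its origin. The cap unscrews anticlockwise seen from above and climbs about 2.4 mm per rad. Inner lugs hold it down until it has turned about 3.3 rad; a hard stop comes at about 3.65 rad. From 3.4 rad to the stop it lifts straight up.
- collar (a joint): Turn of the black ring under the cap, rad: 0 tight, grows anticlockwise seen from above, stop at 3.6. Two dogs on it sit in notches of the cap's lower edge, so it turns with the cap (the cap may lead by 0.06 rad) with a friction of about 0.18 N m, and stays where it is left. At 3.4 and above the cap is free to lift.
- drum: The sanding drum, a plain wooden cylinder 34 mm in diameter and 100 mm long, 110 g (varies), with a band of grit. It stands loose in the canister under the cap, its top 42 mm above the neck rim. Origin: centre of its lower end, z up to its upper end.
- board: Fixed flat square plywood board, 150 x 150 x 12 mm, lying on the bench on one side of the vice (left or right). Origin: centre of its underside; its top is 12 mm higher. Sides along its x and y.
- tray: Fixed open shallow square wooden tray, 160 x 160 mm outside, 30 mm high, walls 6 mm, inner floor at point tray_in; on the other side of the vice. Origin: centre of its underside.
- tray_in (a point): Centre of the tray's inner floor, 148 x 148 mm; axes along its sides.
- mug: Bystander: white mug with a handle, 80 mm wide, 90 mm tall; leave it alone. Origin: centre of its underside.
- glue: Bystander: white glue bottle, 60 mm wide, 170 mm tall; leave it alone. Origin: centre of its underside.
- spray: Bystander: metal can, 64 mm wide, 190 mm tall; leave it alone. Origin: centre of its underside.
- tub: Bystander: squat tub with a lid, 84 mm wide, 110 mm tall; leave it alone. Origin: centre of its underside.
- strip: Bystander: thin wooden strip, 30 x 110 x 6 mm; leave it alone. Origin: centre of its underside.
- driver: Bystander: screwdriver, 180 mm long, lying flat; leave it alone. Origin: centre of its underside.
- offcut: Bystander: plywood offcut 90 x 45 x 18 mm; leave it alone. Origin: centre of its underside.

How it is judged:
On the way, in this order (a step that is already met when the one before it is completed fails the run):
1. the cap is unscrewed (collar past 3.1 rad, cap still on the neck) (value of joint collar above 3.1 rad and z of cap in the frame of canister below 0.075 m), for 0.1 s.
2. the cap is lifted clear of the canister (z of cap in the frame of canister above 0.12 m), for 0.1 s.
3. the drum is drawn out of the canister (z of drum in the frame of canister above 0.075 m), for 0.1 s.
At the end, for the whole second after the job is handed in: The cap stands mouth down on the board (centre within 60 mm of the board's centre along each side, lower edge within 5 mm of its top), the drum stands upright on the tray's floor (centre within 62 mm of the middle along each side), both tilted under 0.1 rad and at rest (x of cap in the frame of board between -0.06 and 0.06 m and y of cap in the frame of board between -0.06 and 0.06 m and z of cap in the frame of board between 0.007 and 0.017 m and angle between each of cap, drum's own z axis and vertical below 0.1 rad and x of drum in the frame of tray_in between -0.062 and 0.062 m and y of drum in the frame of tray_in between -0.062 and 0.062 m and z of drum in the frame of tray_in between -0.005 and 0.006 m and linear speed of each of cap, drum below 0.02 m/s); the robot touches nothing.
It fails at once if another thing on the bench is pushed aside by more than 40 mm (distance of any of mug, glue, spray, tub, strip, driver, offcut from where it was at the start of the episode above 0.04 m).
It also fails if it takes over 67 s, if anything falls off the work surface, if the arm or the gripper's body presses on something with over 40 N, if the wrist force passes 120 N, or if a joint passes its speed limit or range.

ROBOT

A 6-joint arm with a two-finger parallel gripper is mounted at the origin on the work surface. World frame = base frame: x ahead of the robot, y to its left, z up, the work surface at z = 0. Lengths are in m, angles in rad, forces in N, time in s.
With the tool pointing down it reaches from about 0.35 to 0.85 m from the base axis. Payload 8.1 kg.
Tool frame: the origin (TCP) lies midway between the tips of the shut fingers; the grasp point (between the pads) lies 19 mm behind it; y points along the fingers, x is the direction in which the jaws open and shut, and the axes are right-handed (so a half turn about y gives the same grasp; the last joint's range is limited). The gripper opens to 93 mm and grips with 3 to 60 N. Pads are 15 mm wide; open, the fingers measure 128 mm over their backs; the gripper's body (75 mm by 188 mm) begins 65 mm behind the grasp point.
Start: joints at [1.202, 0.13, 1.488, -0, 1.523, -0.085], TCP at [0.168, 0.576, 0.188] pointing down, gripper open.
Joint ranges: [-2.96, 2.96], [-0.89, 2.26], [0.02, 2.5], [-1.34, 4.48], [0, 2.73], [-2.66, 2.66]. Speed limits (rad/s): [2.39, 2.39, 2.79, 3.14, 3.14, 3.14].

INTERFACE

Orientations are given as a rotation vector (axis times angle).
In Python, from rig import bot gives the robot as it stands.
- The arm moves only by the tool apply_moves, never from a script. Its argument "rows" is one flat list of numbers, 5 for each row, row after row: the opening, from 0 (shut) to 1 (fully open), then the shift along the tool's x, y, z in mm, then the turn about the tool's y in rad. In form: [gripper, dx, dy, dz, roll, gripper, dx, dy, dz, roll, ...]. A call has 1 to 12 rows; each row shifts and turns the commanded pose from where the row before left it, along the tool's axes as they then stand; what a row does not reach is not made up. A row lasts 1/10 s, in which the tool goes at most 50 mm and 8.59 degrees, less where a joint would pass 70% of its speed; a pose out of reach is approached as far as the arm can. A call is refused whole if a number of a shift passes 50 or a number of a turn 0.15, either way. A call with a gripper value outside its range is refused whole. The fingers move at their own pace and stop on an object; "grip_force" is the grip in N (left out, the last holds). Time passes only in rows, so rows that do not move let the fingers close. It gives the time, the measured TCP pose, the force and the opening at its end, in the units of the state.
- bot.sense(): the state, without advancing time (a new reading comes with each control period).
- bot.capture(name): name is "scene" or "top" or "wrist"; returns (picture, depth): 420x560x3 uint8, red, green, blue; 420x560 float32, m along the optical axis (not along the pixel's ray), 0 where there is no reading.
- bot.camera_model(name): a dict with "fov_y" (degrees; the focal length in pixels is half the picture's height over the tangent of half this angle, whatever the lens; pixels are square), "cx", "cy" (the principal point, pixels), "R" (3x3) and "t" (3): a world point X has camera coordinates R X + t. Camera axes: x right, y down, z forward; pixel columns grow to the right and rows downward; lengths in m; the calibration is good to about 2 mm. The wrist camera is an equidistant fisheye: a pixel r from the principal point sees the ray r / f radians off the axis. A picture is of the moment at which its call begins: read the wrist's pose just before it. camera_model takes no time and is no camera call; for the wrist camera it gives the pose at the moment of the call.
- bot.job_done(): hands the job in, once; it reports no verdict.
The state is a dict: "time": time; "joint_positions": joint angles; "joint_velocities": joint speeds; "joint_efforts": joint torques, N m; "tool_pos": TCP position; "tcp_rot": TCP orientation; "contact_force": force on the tool from outside, world axes, zero at the start; "torque": the same for the moment, N m; "opening": finger opening in m.
Only numpy, scipy, OpenCV 4.12 (cv2) and the standard library are available. Lean on these libraries where they do the work, as an engineer would, in place of code of your own. Each camera call takes 0.05 s, during which the arm holds its last target.

## Working session

There is one attempt and no reset: what is moved stays moved. The work goes in short steps, Python scripts to look and compute and a tool call to move; the robot and the scene stay as the last step left them, time stands still between calls to the robot, and variables do not carry over. Pictures are saved under pics/ and viewed, and the job is handed in when it is done.

Besides the shell and the picture viewer there is one more tool, called after "Call:" as name(argument=value, ...) on one line, values as JSON. apply_moves: Moves the arm, as the interface text tells. Its arguments: {"type":"object","properties":{"rows":{"type":"array","items":{"type":"number"}},"grip_force":{"type":"number"}},"required":["rows"]}

```bash
ls; mkdir -p pics
python3 - <<'E'
from rig import bot
import cv2,numpy as np
s=bot.sense();print(s)
for n in ["scene","top"]:
    p,d=bot.capture(n);cv2.imwrite(f"pics/{n}0.png",p[:,:,::-1]);np.save(f"pics/{n}0.npy",d)
    print(n,bot.camera_model(n))
E
```

```text
pics
{'time': 0.0, 'joint_positions': array([ 1.20162676e+00,  1.31148997e-01,  1.48924686e+00, -1.19719836e-05,
        1.52300440e+00, -8.54403657e-02]), 'joint_velocities': array([ 7.01663092e-05, -8.78865007e-05, -1.36658912e-04, -5.35247859e-04,
       -6.72084011e-04, -2.90578179e-03]), 'joint_efforts': array([-1.47884188e-03, -5.59816790e+01, -4.91767251e+01,  7.65274954e-02,
        3.48521210e-02, -1.01416615e-04]), 'tool_pos': array([0.16774701, 0.57543496, 0.18711257]), 'tcp_rot': array([-1.33115673, -0.99656265,  0.99910202]), 'contact_force': array([-0.26373667,  1.16948282,  0.09815913]), 'torque': array([-0.09146311, -0.00087957, -0.00690148]), 'opening': 0.09313887945580275}
scene {'fov_y': 45.15499528772516, 'cx': 278.1463190350179, 'cy': 208.94324859727237, 'R': array([[ 0.38738138,  0.92176569, -0.01684297],
       [ 0.56304339, -0.25101219, -0.78738493],
       [-0.7300122 ,  0.29553493, -0.61623153]]), 't': array([-0.24051303, -0.21114816,  1.60170597])}
top {'fov_y': 51.78731870899145, 'cx': 283.8171209847165, 'cy': 212.88706439503358, 'R': array([[-0.02173115, -0.99967984, -0.01296014],
       [-0.99837341,  0.02238255, -0.05243628],
       [ 0.05270957,  0.01179956, -0.99854017]]), 't': array([0.02674231, 0.58481597, 1.03637395])}
```

View pics/scene0.png

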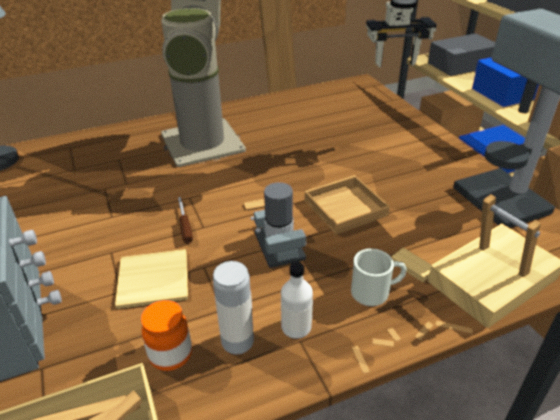

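View pics/top0.png

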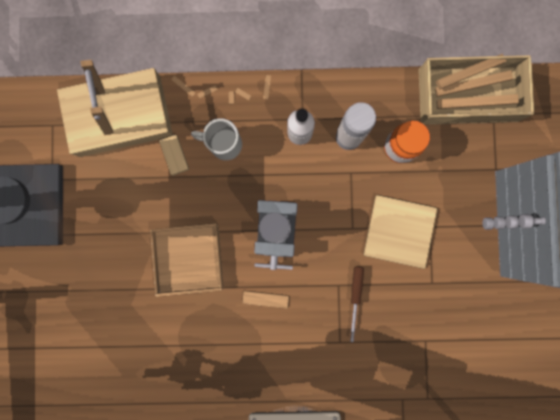

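The top view shows the vice and cap at about (275,228), with its screw toward the robot. The board is at (401,231) on the robot's right, and the tray is at (187,260) on its left. The mug, glue, spray and tub lie beyond the vice.

```bash
cat > h.py <<'E'
import numpy as np,cv2
from rig import bot
def cloud(n,d,m=None):
    m=m or bot.camera_model(n); f=210/np.tan(np.radians(m['fov_y'])/2)
    v,u=np.mgrid[0:420,0:560]
    c=np.stack([(u-m['cx'])/f*d,(v-m['cy'])/f*d,d],-1)
    return (c-m['t'])@m['R']
def proj(n,X):
    m=bot.camera_model(n); f=210/np.tan(np.radians(m['fov_y'])/2)
    c=np.asarray(X)@m['R'].T+m['t']; return c[...,:2]/c[...,2:]*f+[m['cx'],m['cy']]
E
python3 - <<'E'
from h import *
np.set_printoptions(precision=4,suppress=True)
d=np.load("pics/top0.npy");P=cloud("top",d)
Z=P[...,2]
im=np.clip(Z/0.2*255,0,255).astype(np.uint8);cv2.imwrite("pics/topz.png",cv2.resize(cv2.applyColorMap(im,2),(800,600)))
def reg(c,r,lo,hi):
    u,v=c;m=np.zeros(Z.shape,bool);m[v-r:v+r,u-r:u+r]=1
    return m&(Z>lo)&(Z<hi)&(d>0)
def rep(name,m):
    q=P[m];r=cv2.minAreaRect((q[:,:2]*1000).astype(np.float32));print(name,m.sum(),q.mean(0),np.median(q[:,2]),r)
rep("cap",reg((275,228),35,.145,.18))
rep("jaws",reg((275,228),40,.06,.08))
rep("vice",reg((275,228),40,.06,.18))
rep("board",reg((401,231),48,.007,.02))
rep("traywall",reg((187,260),48,.022,.04))
rep("bench",reg((225,330),10,-.05,.05))
for n,c,r in [("mug",(222,138),30),("glue",(301,125),22),("spray",(355,125),25),("tub",(408,140),28),("strip",(266,300),28),("driver",(357,300),40),("offcut",(173,155),20)]:
    m=reg(c,r,.004,.25);q=P[m];print(n,q[:,:2].min(0),q[:,:2].max(0),q[:,2].max())
E
```

```text
cap 702 [0.5488 0.0338 0.1669] 0.16690089587846216 ((549.622802734375, 34.27146530151367), (60.6341438293457, 60.68197250366211), 88.73463439941406)
jaws 945 [0.5482 0.0337 0.0728] 0.07280367107908649 ((549.0690307617188, 33.88529968261719), (89.70536041259766, 122.96755981445312), 84.55338287353516)
vice 1672 [0.5483 0.0334 0.1125] 0.0751300250917843 ((549.0690307617188, 33.88529968261719), (89.70536041259766, 122.96755981445312), 84.55338287353516)
board 3848 [ 0.5346 -0.2654  0.013 ] 0.012972567714235514 ((509.633544921875, -257.4375915527344), (162.55233764648438, 231.3833465576172), 70.86326599121094)
traywall 750 [0.4781 0.254  0.0302] 0.030310927973491962 ((479.3392333984375, 251.93795776367188), (160.1804962158203, 161.60313415527344), 4.200700759887695)
bench 397 [0.305  0.1646 0.0011] 0.0012197171866127872 ((304.8191223144531, 164.614990234375), (46.87783432006836, 47.01395034790039), 89.14935302734375)
mug [0.7021 0.0901] [0.8528 0.2381] 0.09560755640069592
glue [ 0.7508 -0.0868] [0.8592 0.022 ] 0.1760075259058043
spray [ 0.7382 -0.2246] [ 0.862  -0.1046] 0.19501442828852564
tub [ 0.6911 -0.3654] [ 0.8301 -0.2254] 0.1162293893902483
strip [ 0.3087 -0.005 ] [0.4432 0.1306] 0.012854996634059207
driver [ 0.2761 -0.256 ] [ 0.468  -0.0595] 0.0315384768159575
offcut [0.6868 0.2252] [0.7859 0.336 ] 0.06251671024127203
```

View pics/topz.png

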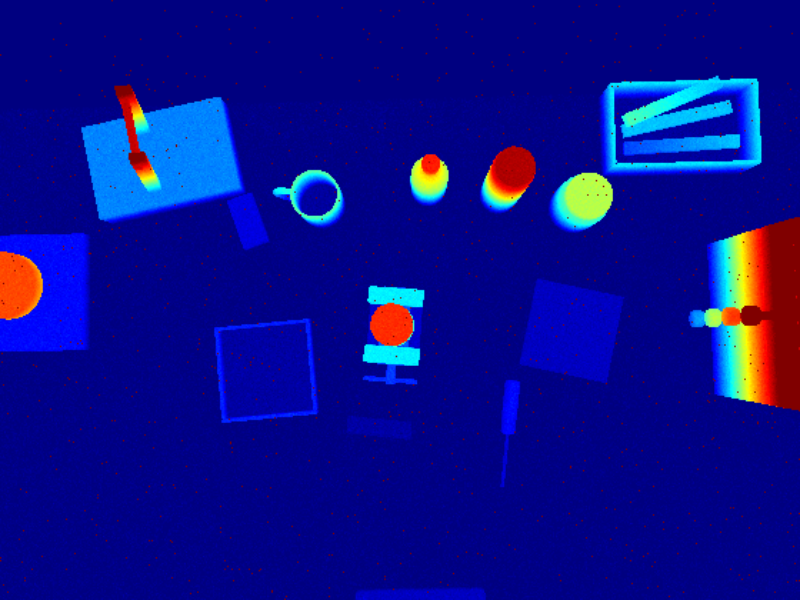

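Run:
```python
from h import *
from scipy.spatial.transform import Rotation as R
np.set_printoptions(precision=4,suppress=True)
d=np.load("pics/top0.npy");P=cloud("top",d);Z=P[...,2]
def rep(name,c,r,lo,hi):
    u,v=c;m=np.zeros(Z.shape,np.uint8);m[v-r:v+r,u-r:u+r]=1
    m=(m*((Z>lo)&(Z<hi)&(d>0))).astype(np.uint8)
    m=cv2.morphologyEx(m,cv2.MORPH_OPEN,np.ones((3,3)))if name!="tray" else m
    n,l,s,ce=cv2.connectedComponentsWithStats(m)
    k=1+np.argsort(-s[1:,4])[:2]
    for i in k:
        q=P[l==i]; print(name,s[i,4],q.mean(0),(q.min(0)+q.max(0))/2,cv2.minAreaRect((q[:,:2]*1000).astype(np.float32)))
rep("cap",(275,228),35,.155,.18)
rep("jaws",(275,228),40,.068,.078)
rep("board",(401,231),48,.008,.018)
rep("tray",(187,260),48,.024,.04)
s=bot.sense();print(R.from_rotvec(s['tcp_rot']).as_matrix())
```

```text
cap 697 [0.549  0.0339 0.1669] [0.5496 0.0343 0.166 ] ((549.547119140625, 34.00686264038086), (60.72293472290039, 60.475791931152344), 87.09761810302734)
jaws 471 [0.5019 0.0384 0.073 ] [0.5023 0.0386 0.0729] ((501.8565368652344, 38.5566520690918), (89.37834930419922, 27.888671875), 84.66106414794922)
jaws 441 [0.5966 0.0293 0.0728] [0.5963 0.0285 0.0732] ((596.260009765625, 29.054140090942383), (88.59494018554688, 27.978567123413086), 84.41337585449219)
board 3756 [ 0.5349 -0.2658  0.013 ] [ 0.5368 -0.2658  0.013 ] ((535.48095703125, -266.4560241699219), (150.3973846435547, 150.2100830078125), 76.61090087890625)
tray 726 [0.4783 0.2536 0.0304] [0.4793 0.2521 0.0309] ((479.3392333984375, 251.93795776367188), (160.1804962158203, 161.60313415527344), 4.200700759887695)
[[ 0.28   -0.0006 -0.96  ]
 [ 0.96   -0.0015  0.28  ]
 [-0.0016 -1.      0.0001]]
```

```bash
cat >> h.py <<'E'
from scipy.spatial.transform import Rotation as Rn
def pose():
    s=bot.sense();R=Rn.from_rotvec(s['tcp_rot']).as_matrix();return s['tool_pos'],np.arctan2(R[1,0],R[0,0]),s
def plan(p,yaw,g,tp,ty,n,unwrap=None):
    """n rows from p,yaw to tp,ty (yaw total signed: ty-yaw taken literally)"""
    p=np.array(p,float);tp=np.array(tp,float)
    for i in range(n):
        k=n-i; dw=(tp-p)/k*1000; r=round(-(ty-yaw)/k,4)
        x=np.array([np.cos(yaw),np.sin(yaw)]);z=np.array([np.sin(yaw)*-1,np.cos(yaw)])
        # tool x=(c,s,0), y=(0,0,-1), z = x cross y = (-s, c,0)
        dx=round(float(dw[:2]@x),1);dz=round(float(dw[:2]@z),1);dy=round(float(-dw[2]),1)
        print([g,dx,dy,dz,r]); p[:2]+=(dx*x+dz*z)/1000;p[2]-=dy/1000;yaw-=r
E
python3 - <<'E'
from h import *
p,y,s=pose();print(p,y)
plan(p,y,1,[.549,.0338,.245],y-2.953,20)
E
```

```text
[0.16778194 0.57549764 0.18722017] 1.2870243076473793
[1, -20.7, -2.9, -25.9, np.float64(0.1476)]
[1, -16.6, -2.9, -28.6, np.float64(0.1477)]
[1, -12.2, -2.9, -30.8, np.float64(0.1476)]
[1, -7.6, -2.9, -32.2, np.float64(0.1477)]
[1, -2.8, -2.9, -33.0, np.float64(0.1476)]
[1, 2.1, -2.9, -33.1, np.float64(0.1477)]
[1, 7.0, -2.9, -32.4, np.float64(0.1476)]
[1, 11.7, -2.9, -31.0, np.float64(0.1477)]
[1, 16.1, -2.9, -28.9, np.float64(0.1476)]
[1, 20.2, -2.9, -26.3, np.float64(0.1477)]
[1, 23.8, -2.9, -23.0, np.float64(0.1476)]
[1, 26.9, -2.9, -19.3, np.float64(0.1477)]
[1, 29.5, -2.9, -15.1, np.float64(0.1476)]
[1, 31.4, -2.9, -10.6, np.float64(0.1477)]
[1, 32.6, -2.9, -5.8, np.float64(0.1477)]
[1, 33.1, -2.9, -1.0, np.float64(0.1476)]
[1, 32.9, -2.8, 3.9, np.float64(0.1477)]
[1, 31.9, -2.9, 8.7, np.float64(0.1476)]
[1, 30.3, -2.8, 13.3, np.float64(0.1477)]
[1, 28.1, -2.9, 17.6, np.float64(0.1476)]
```

Call:
apply_moves(rows=[1,-21,-3,-26,0.148,1,-17,-3,-29,0.148,1,-12,-3,-31,0.148,1,-8,-3,-32,0.148,1,-3,-3,-33,0.148,1,2,-3,-33,0.148,1,7,-3,-32,0.148,1,12,-3,-31,0.148,1,16,-3,-29,0.148,1,20,-3,-26,0.148], grip_force=50)

```text
time: 1.1
tool_pos: [0.3582, 0.3031, 0.2179]
tcp_rot: [-1.565, 0.157, -0.156]
contact_force: [0.3, -0.1, 0.2]
opening: 0.093
```

Run:
```python
from h import *
p,y,s=pose();print(s['time'],p,y,s['joint_positions'],s['joint_velocities'])
```

```text
1.1 [0.35817636 0.30308936 0.21790115] -0.19903206871436765 [ 5.92943601e-01 -2.40405590e-01  1.79157471e+00  3.01140823e-06
  1.59095734e+00  7.91975658e-01] [-0.69837132 -0.12137856  0.04852508  0.00106481  0.07162178  0.77642708]
```

Call:
apply_moves(rows=[1,24,-3,-23,0.148,1,27,-3,-19,0.148,1,29,-3,-15,0.148,1,31,-3,-11,0.148,1,33,-3,-6,0.148,1,33,-3,-1,0.148,1,33,-3,4,0.148,1,32,-3,9,0.148,1,30,-3,13,0.148,1,28,-3,18,0.14,1,0,0,0,0])

```text
time: 2.2
tool_pos: [0.5482, 0.0298, 0.2476]
tcp_rot: [-1.16, 1.284, -1.285]
contact_force: [0.4, -0.1, -0.4]
opening: 0.0929
```

Run:
```python
from h import *
p,y,s=pose();print(s['time'],p,y,s['joint_positions'])
m=bot.camera_model("wrist")
a,d=bot.capture("wrist");cv2.imwrite("pics/w1.png",a[:,:,::-1]);np.save("pics/w1.npy",d)
plan(p,y,1,[.549,.0338,.122],-1.666,5)
print(m['fov_y'],m['cx'],m['cy'],m['R'],m['t'])
```

```text
2.2 [0.54822291 0.02982179 0.24759333] -1.6728142990029888 [-3.81936290e-02 -2.45658472e-02  1.54117776e+00 -1.14503961e-03
  1.62540535e+00  1.63455862e+00]
[1, -0.8, 25.1, 0.1, np.float64(-0.0014)]
[1, -0.8, 25.1, 0.1, np.float64(-0.0014)]
[1, -0.8, 25.1, 0.1, np.float64(-0.0013)]
[1, -0.8, 25.1, 0.0, np.float64(-0.0014)]
[1, -0.8, 25.2, 0.1, np.float64(-0.0013)]
65.70646984690485 277.2925388334046 210.49977902821325 [[-0.10215265 -0.99476819  0.0010373 ]
 [-0.96087042  0.09894147  0.258725  ]
 [-0.25747403  0.02543273 -0.96595046]] [0.08572697 0.47786298 0.58836081]
```

View pics/w1.png

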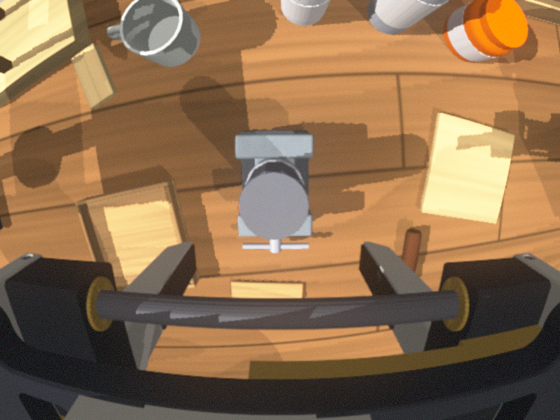

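The wrist view shows the cap at (274,203), midway between the finger tips at about (190,250) and (365,250). The vice sits squarely with the jaws. I'll check the cap centre from the wrist depth.

```bash
cat >> h.py <<'E'
def wcloud(d,m):
    f=210/np.tan(np.radians(m['fov_y'])/2)
    v,u=np.mgrid[0:420,0:560]; a=u-m['cx'];b=v-m['cy'];r=np.hypot(a,b)+1e-9;t=r/f
    k=np.tan(t)/r; c=np.stack([a*k*d,b*k*d,d],-1); return (c-m['t'])@m['R']
E
python3 - <<'E'
from h import *
np.set_printoptions(precision=4,suppress=True)
m=bot.camera_model("wrist");d=np.load("pics/w1.npy");P=wcloud(d,m)
Z=P[...,2]
k=np.zeros(Z.shape,np.uint8);k[150:245,230:320]=1
k=(k*((Z>.158)&(Z<.175)&(d>0))).astype(np.uint8);k=cv2.morphologyEx(k,cv2.MORPH_OPEN,np.ones((3,3)))
q=P[k>0];print(len(q),q.mean(0));hull=cv2.convexHull((q[:,:2]*1000).astype(np.float32))
print(cv2.minEnclosingCircle(hull))
M=cv2.moments(hull);print(M['m10']/M['m00'],M['m01']/M['m00'])
j=np.zeros(Z.shape,np.uint8);j[120:245,230:320]=1
j=(j*((Z>.066)&(Z<.08)&(d>0))).astype(np.uint8);j=cv2.morphologyEx(j,cv2.MORPH_OPEN,np.ones((3,3)))
n,l,s,ce=cv2.connectedComponentsWithStats(j)
for i in range(1,n):
  if s[i,4]>100:
    q=P[l==i];print(s[i],q.mean(0),cv2.minAreaRect((q[:,:2]*1000).astype(np.float32)))
E
```

```text
3819 [0.5496 0.0348 0.1662]
((548.331298828125, 34.8119010925293), 32.2140007019043)
548.5471072450006 34.92152894765775
[ 235  134   78   25 1864] [0.5952 0.0308 0.0721] ((595.0013427734375, 31.798824310302734), (89.13184356689453, 28.256214141845703), 84.69839477539062)
[295 214  18  22 226] [0.4951 0.0022 0.0721] ((498.1534423828125, 4.286718368530273), (20.48682975769043, 26.97119903564453), 81.77030944824219)
[238 216  17  21 190] [0.5001 0.0775 0.072 ] ((502.8193359375, 74.31884002685547), (19.843690872192383, 25.96303939819336), 83.75688934326172)
```

Call:
apply_moves(rows=[1,-5,20,0,-0.006,1,0,35,0,0,1,0,35,0,0,1,0,26,0,0,1,0,10,0,0,1,0,0,0,0])

```text
time: 2.85
tool_pos: [0.5457, 0.0388, 0.1205]
tcp_rot: [-1.17, 1.275, -1.271]
contact_force: [-0.3, -0.3, -0.2]
opening: 0.0929
```

Run:
```python
from h import *
p,y,s=pose();print(s['time'],p,y,s['contact_force'])
plan(p,y,1,[.5487,.0345,.122],-1.666,1)
```

```text
2.85 [0.54574918 0.03876367 0.12045904] -1.6571449466359738 [-0.27546113 -0.25267041 -0.16951649]
[1, 4.0, -1.5, 3.3, np.float64(0.0089)]
```

Call:
apply_moves(rows=[1,4,0,3,0.009,1,0,0,0,0])

```text
time: 3.05
tool_pos: [0.5518, 0.0334, 0.1244]
tcp_rot: [-1.159, 1.278, -1.282]
contact_force: [-0.4, 0.8, 0.7]
opening: 0.0927
```

Run:
```python
from h import *
p,y,s=pose();print(s['time'],p,y,s['contact_force'])
plan(p,y,1,[.5487,.0345,.122],-1.666,1)
```

```text
3.05 [0.55178465 0.03339773 0.12439217] -1.6682801313039786 [-0.44000891  0.7702791   0.6619274 ]
[1, -0.8, 2.4, -3.2, np.float64(-0.0023)]
```

Call:
apply_moves(rows=[1,0,0,0,0,1,0,0,0,0,1,0,0,0,0])

```text
time: 3.35
tool_pos: [0.5504, 0.0337, 0.1227]
tcp_rot: [-1.161, 1.28, -1.281]
contact_force: [-0.0, 0.1, 0.4]
opening: 0.0932
```

Run:
```python
from h import *
p,y,s=pose();print(s['time'],p,y,s['contact_force'])
plan(p,y,1,[.5487,.0345,.122],-1.666,1)
```

```text
3.35 [0.55041503 0.03370384 0.12268924] -1.6680537000161475 [-0.02929085  0.11609141  0.39932631]
[1, -0.6, 0.7, -1.8, np.float64(-0.0021)]
```

Good; correct it slightly and close.

Call:
apply_moves(rows=[1,-1,0,-2,-0.002,0.5,0,0,0,0,0,0,0,0,0,0,0,0,0,0,0,0,0,0,0,0,0,0,0,0,0,0,0,0,0,0,0,0,0,0], grip_force=55)

```text
time: 4.15
tool_pos: [0.5482, 0.0349, 0.1221]
tcp_rot: [-1.163, 1.279, -1.279]
contact_force: [-0.3, -0.2, 1.0]
opening: 0.0613
```

Run:
```python
from h import *
p,y,s=pose();print(s['time'],p,y,s['contact_force'],s['torque'],s['opening'])
```

```text
4.15 [0.5482301  0.03485767 0.12213253] -1.6660267262207722 [-0.32613787 -0.21727971  0.95084223] [-0.11208663  0.14297366 -0.04546249] 0.06133824079062164
```

Call:
apply_moves(rows=[0,0,-0.2,0,-0.08,0,0,-0.2,0,-0.08,0,0,-0.2,0,-0.08,0,0,-0.2,0,-0.08,0,0,-0.2,0,-0.08,0,0,-0.2,0,-0.08,0,0,0,0,0])

```text
time: 4.85
tool_pos: [0.548, 0.0346, 0.1233]
tcp_rot: [-1.368, 0.921, -0.921]
contact_force: [-1.3, -3.1, 0.1]
opening: 0.0612
```

Run:
```python
from h import *
p,y,s=pose();print(s['time'],p,y,s['contact_force'],s['torque'],s['opening'])
a,d=bot.capture("wrist");cv2.imwrite("pics/w2.png",a[:,:,::-1])
```

```text
4.85 [0.5480074  0.03455228 0.1232524 ] -1.1850050298427812 [-1.33291127 -3.12956281  0.05093733] [-0.47262464  0.37307994 -0.02246805] 0.061163331854544464
```

View pics/w2.png

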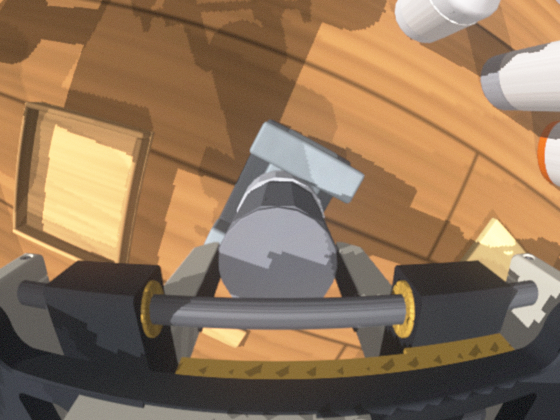

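The cap is still gripped on its flats (opening 61 mm) with forces near zero, so it is turning with the tool. Continue.

Call:
apply_moves(rows=[0,0,-0.3,0,-0.1,0,0,-0.2,0,-0.1,0,0,-0.3,0,-0.1,0,0,-0.2,0,-0.1,0,0,-0.3,0,-0.1,0,0,-0.2,0,-0.1,0,0,-0.3,0,-0.1,0,0,-0.2,0,-0.1,0,0,-0.3,0,-0.1,0,0,-0.2,0,-0.1,0,0,0,0,0])

```text
time: 6.0
tool_pos: [0.5477, 0.0337, 0.1256]
tcp_rot: [-1.568, 0.147, -0.145]
contact_force: [-1.9, -5.9, 1.5]
opening: 0.0612
```

Run:
```python
from h import *
p,y,s=pose();print(s['time'],p,y,s['contact_force'],s['torque'],s['opening'])
```

```text
6.0 [0.5476935  0.03372654 0.12564429] -0.1856520387297091 [-1.93079911 -5.88279143  1.46430751] [-1.25087055  0.71496246  0.04221029] 0.06124819089059647
```

Call:
apply_moves(rows=[0,0,-0.3,-0.5,-0.1,0,0,-0.2,0,-0.1,0,0,-0.3,0,-0.1,0,0,-0.2,0,-0.1,0,0,-0.3,0,-0.1,0,0,-0.2,0,-0.1,0,0,-0.3,0,-0.1,0,0,-0.2,0,-0.1,0,0,-0.3,0,-0.1,0,0,-0.2,0,-0.1,0,0,0,0,0])

```text
time: 7.1
tool_pos: [0.5481, 0.0326, 0.1281]
tcp_rot: [-1.478, -0.635, 0.637]
contact_force: [0.8, -7.7, -1.6]
opening: 0.0616
```

Run:
```python
from h import *
p,y,s=pose();print(s['time'],p,y,s['contact_force'],s['torque'],s['opening'],s['joint_positions'][5])
```

```text
7.1 [0.54812845 0.0326154  0.12811755] 0.8140681948762466 [ 0.81881835 -7.67075446 -1.61185559] [-1.74388829 -0.02169819 -0.1377928 ] 0.0616259481746283 -0.8454410920855374
```

Call:
apply_moves(rows=[0,-0.5,-0.3,-0.5,-0.1,0,0,-0.2,0,-0.1,0,0,-0.3,0,-0.1,0,0,-0.2,0,-0.1,0,0,-0.3,0,-0.1,0,0,-0.2,0,-0.1,0,0,-0.3,0,-0.1,0,0,-0.2,0,-0.1,0,0,-0.3,0,-0.1,0,0,-0.2,0,-0.1,0,0,0,0,-0.03,0,0,0,0,0])

```text
time: 8.3
tool_pos: [0.5491, 0.0333, 0.1312]
tcp_rot: [-1.071, -1.407, 1.406]
contact_force: [4.5, -2.9, -1.7]
opening: 0.0615
```

Run:
```python
from h import *
p,y,s=pose();print(s['time'],p,y,y+1.666,s['contact_force'],s['torque'],s['opening'],s['joint_positions'][5])
a,d=bot.capture("scene");cv2.imwrite("pics/s3.png",cv2.resize(a[150:290,180:380,::-1],(800,560)))
a,d=bot.capture("wrist");cv2.imwrite("pics/w3.png",a[:,:,::-1])
```

```text
8.3 [0.54911052 0.03331068 0.13118453] 1.8414229659940278 3.507422965994028 [ 4.46677352 -2.93456466 -1.65766621] [-0.75563649 -1.13556353 -0.07606639] 0.06146304472157974 -1.8735137005501086
```

View pics/s3.png

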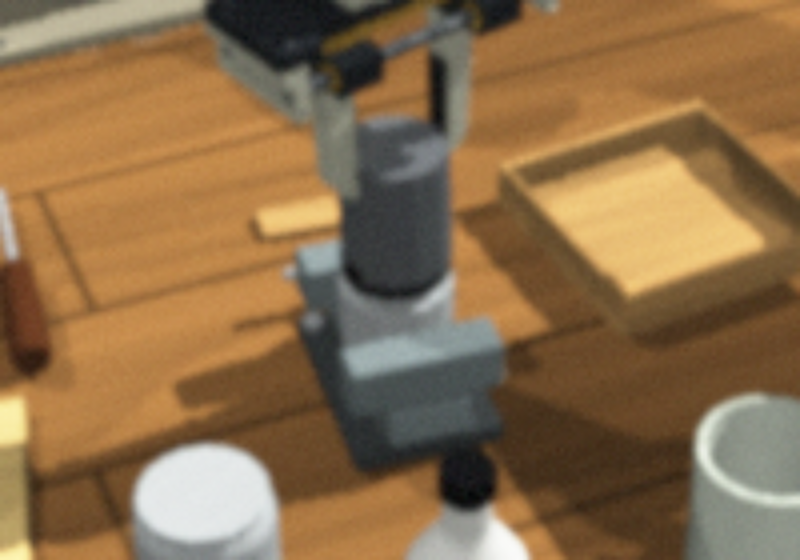

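View pics/w3.png

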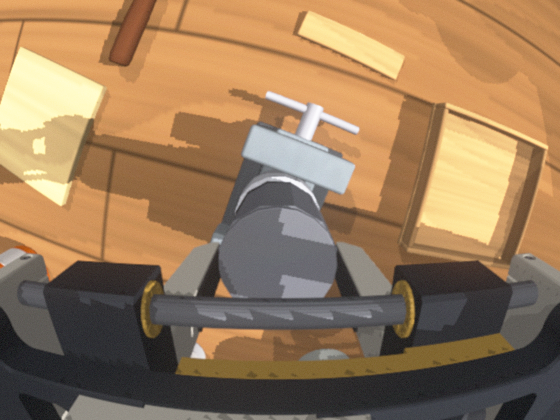

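The cap is still squarely held (wrist view: centre (277,255)) after 3.51 rad. I'll try a gentle lift and watch the force.

Call:
apply_moves(rows=[0,0,-2,0,0,0,0,-2,0,0,0,0,-2,0,0,0,0,-2,0,0,0,0,0,0,0])

```text
time: 8.9
tool_pos: [0.5489, 0.0332, 0.139]
tcp_rot: [-1.071, -1.406, 1.405]
contact_force: [3.9, -4.1, -2.7]
opening: 0.0617
```

Lifting free. Raise it to clear the drum.

Call:
apply_moves(rows=[0,0,-8,0,0,0,0,-10,0,0,0,0,-10,0,0,0,0,-10,0,0,0,0,-10,0,0,0,0,-10,0,0,0,0,-10,0,0,0,0,-10,0,0,0,0,-10,0,0,0,0,-10,0,0,0,0,-5,0,0,0,0,0,0,0])

```text
time: 10.1
tool_pos: [0.5487, 0.0337, 0.2429]
tcp_rot: [-1.069, -1.409, 1.407]
contact_force: [-0.1, -0.2, -1.2]
opening: 0.0617
```

Run:
```python
from h import *
p,y,s=pose();print(s['time'],p,y,s['contact_force'],s['torque'],s['opening'])
a,d=bot.capture("scene");cv2.imwrite("pics/s4.png",cv2.resize(a[110:290,160:400,::-1],(800,600)))
a,d=bot.capture("top");cv2.imwrite("pics/t4.png",a[:,:,::-1])
b=[.535,-.266]
plan(p,y,0,[b[0],b[1],.245],y-0.27,10)
```

```text
10.1 [0.54868104 0.03373082 0.24294666] 1.8439895297036781 [-0.06453513 -0.16919754 -1.21541308] [0.08897564 0.03275076 0.02181819] 0.06171978172765574
[0, -28.5, -0.2, 9.4, np.float64(0.027)]
[0, -28.7, -0.2, 8.6, np.float64(0.027)]
[0, -29.0, -0.2, 7.9, np.float64(0.027)]
[0, -29.2, -0.2, 7.1, np.float64(0.027)]
[0, -29.3, -0.2, 6.3, np.float64(0.027)]
[0, -29.5, -0.2, 5.5, np.float64(0.027)]
[0, -29.6, -0.2, 4.7, np.float64(0.027)]
[0, -29.8, -0.2, 3.9, np.float64(0.027)]
[0, -29.8, -0.2, 3.0, np.float64(0.027)]
[0, -29.9, -0.3, 2.2, np.float64(0.027)]
```

View pics/s4.png

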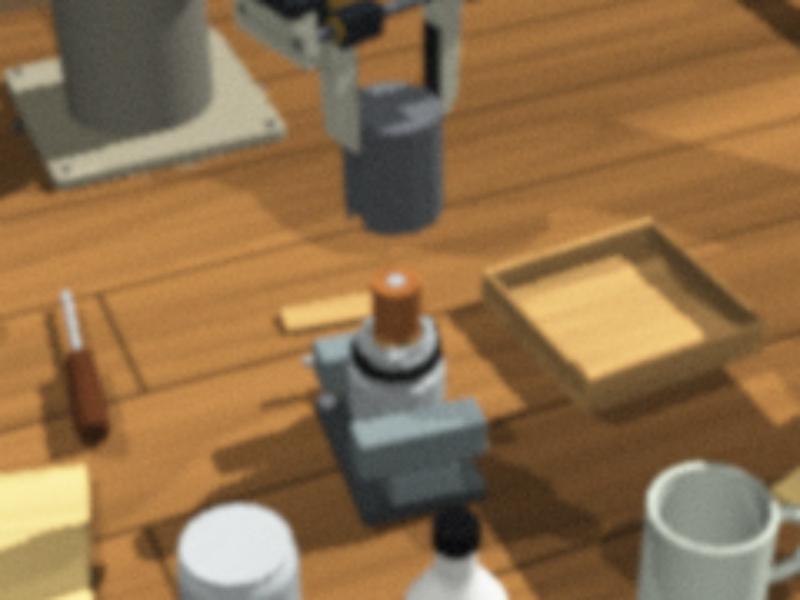

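The cap is free. The scene crop shows the drum standing in the canister at (397,305) and the cap held level above it. Moving to the board.

Call:
apply_moves(rows=[0,-15,0,5,0.027,0,-28,0,9,0.027,0,-29,0,8,0.027,0,-30,0,7,0.027,0,-30,0,7,0.027,0,-30,0,6,0.027,0,-30,0,5,0.027,0,-30,0,4,0.027,0,-30,0,3,0.027,0,-29,0,3,0.027,0,-12,0,1,0,0,0,0,0,0])

```text
time: 11.4
tool_pos: [0.5306, -0.2671, 0.241]
tcp_rot: [-1.208, -1.209, 1.21]
contact_force: [-0.2, 1.3, -1.0]
opening: 0.0612
```

Run:
```python
from h import *
p,y,s=pose();print(s['time'],p,y,s['contact_force'],s['opening'])
plan(p,y,0,[.535,-.266,.058],y,6)
```

```text
11.4 [ 0.53060251 -0.26707132  0.24103212] 1.5712761945723888 [-0.23108635  1.2723604  -0.95101256] 0.06124564942134755
[0, 0.2, 30.5, -0.7, np.float64(-0.0)]
[0, 0.2, 30.5, -0.7, np.float64(-0.0)]
[0, 0.2, 30.5, -0.7, np.float64(-0.0)]
[0, 0.2, 30.5, -0.8, np.float64(-0.0)]
[0, 0.1, 30.5, -0.7, np.float64(-0.0)]
[0, 0.2, 30.5, -0.8, np.float64(-0.0)]
```

Call:
apply_moves(rows=[0,0,20,-2,0,0,0,35,-2,0,0,0,40,0,0,0,0,40,0,0,0,0,30,0,0,0,0,18,0,0,0,0,0,0,0,0,0,0,0,0,0,0,0,0,0])

```text
time: 12.3
tool_pos: [0.5369, -0.2655, 0.0609]
tcp_rot: [-1.21, -1.213, 1.212]
contact_force: [0.3, -1.0, -0.5]
opening: 0.0615
```

Run:
```python
from h import *
p,y,s=pose();print(s['time'],p,y,s['contact_force'],s['opening'])
```

```text
12.3 [ 0.536912   -0.26551004  0.06091934] 1.574604114418416 [ 0.30030917 -0.95410257 -0.4604543 ] 0.061466902634086745
```

Call:
apply_moves(rows=[0,0,4,0,0,0,0,4,0,0,0,0,3,0,0,0,0,3,0,0,0,0,2,0,0,0,0,1.5,0,0,0,0,0,0,0,0,0,0,0,0])

```text
time: 13.1
tool_pos: [0.536, -0.2652, 0.0431]
tcp_rot: [-1.208, -1.212, 1.211]
contact_force: [-5.8, 4.6, 12.1]
opening: 0.0611
```

Contact at 12 N. Open the gripper.

Call:
apply_moves(rows=[0.75,0,0,0,0,0.8,0,0,0,0,1,0,0,0,0,1,0,0,0,0,1,0,0,0,0])

```text
time: 13.6
tool_pos: [0.5354, -0.2653, 0.0411]
tcp_rot: [-1.207, -1.211, 1.212]
contact_force: [-0.7, -0.8, 0.0]
opening: 0.0911
```

Run:
```python
from h import *
p,y,s=pose();print(s['time'],p,y,s['contact_force'],s['opening'])
a,d=bot.capture("wrist");cv2.imwrite("pics/w5.png",a[:,:,::-1])
```

```text
13.6 [ 0.53542174 -0.26527666  0.04106396] 1.573928132418158 [-0.70989092 -0.77719999  0.01916234] 0.09111941246262036
```

View pics/w5.png

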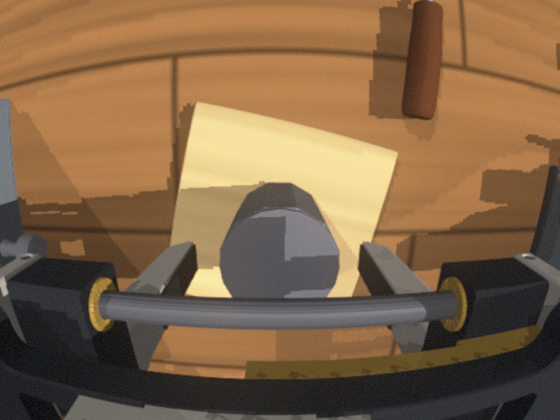

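The cap stands on the board at (280,252), with both fingers clear. Retract and go to the drum.

Call:
apply_moves(rows=[1,0,-10,0,0,1,0,-30,0,0,1,0,-45,0,0,1,0,-45,0,0,1,0,-45,0,0,1,0,-30,0,0,1,25,0,0,0,1,40,0,0,0,1,40,0,0,0,1,40,0,0,0,1,40,0,0,0,1,40,0,0,0])

```text
time: 14.85
tool_pos: [0.5347, -0.0388, 0.2473]
tcp_rot: [-1.209, -1.212, 1.211]
contact_force: [-0.2, -0.4, 0.2]
opening: 0.0928
```

Call:
apply_moves(rows=[1,40,0,-6,0,1,25,0,-6,0,1,8,0,0,0,1,0,0,0,0,1,0,0,0,0,1,0,0,0,0])

```text
time: 15.45
tool_pos: [0.5466, 0.0314, 0.2465]
tcp_rot: [-1.209, -1.21, 1.211]
contact_force: [0.2, -0.7, -0.0]
opening: 0.093
```

Run:
```python
from h import *
np.set_printoptions(precision=4,suppress=True)
p,y,s=pose();print(s['time'],p,y,s['contact_force'],s['opening'])
m=bot.camera_model("wrist");a,d=bot.capture("wrist");cv2.imwrite("pics/w6.png",a[:,:,::-1]);np.save("pics/w6.npy",d)
P=wcloud(d,m);Z=P[...,2];k=((Z>.145)&(Z<.165)&(d>0)&(np.hypot(P[...,0]-.549,P[...,1]-.034)<.03))
q=P[k];print(len(q),q.mean(0),cv2.minEnclosingCircle((q[:,:2]*1000).astype(np.float32)))
a,d=bot.capture("top");cv2.imwrite("pics/t6.png",a[:,:,::-1])
P=cloud("top",d);Z=P[...,2]
k=(np.hypot(P[...,0]-.535,P[...,1]+.266)<.045)&(Z>.07)&(Z<.11)&(d>0);q=P[k];print("cap",len(q),q.mean(0),q[:,2].std(),cv2.minEnclosingCircle((q[:,:2]*1000).astype(np.float32)))
```

```text
15.45 [0.5466 0.0314 0.2465] 1.5724866732962295 [ 0.1697 -0.695  -0.0071] 0.09302330221523528
1087 [0.5482 0.034  0.156 ] ((549.4138793945312, 33.92774200439453), 17.03969383239746)
cap 646 [ 0.5345 -0.2612  0.0872] 0.0032479414748386804 ((534.2601318359375, -262.9169921875), 31.756153106689453)
```

View pics/w6.png

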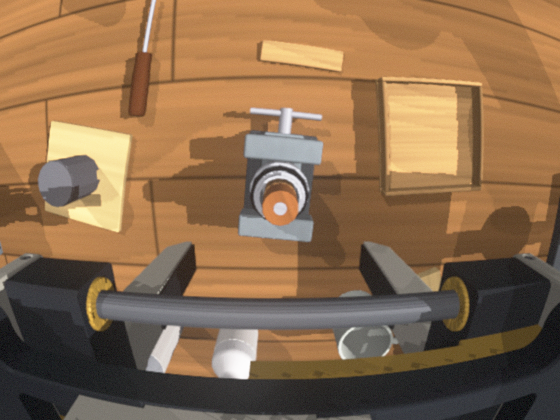

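View pics/t6.png

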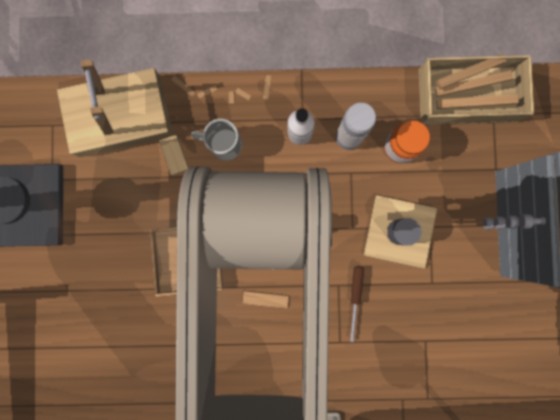

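Cap confirmed on the board: its top is at z=0.087, at (0.534,-0.263). The drum's top centre is at (0.549,0.034,0.156). Descending onto it.

Call:
apply_moves(rows=[0.8,2.6,20,-2,0,0.7,0,35,0,0,0.7,0,35,0,0,0.7,0,24,0,0,0.7,0,10,0,0,0.7,0,0,0,0,0.7,0,0,0,0,0.7,0,0,0,0], grip_force=30)

```text
time: 16.35
tool_pos: [0.55, 0.0351, 0.1244]
tcp_rot: [-1.21, -1.214, 1.21]
contact_force: [-0.3, 0.5, -0.6]
opening: 0.0651
```

Run:
```python
from h import *
p,y,s=pose();print(s['time'],p,y,s['contact_force'],s['opening'])
plan(p,y,0.7,[.549,.034,.121],y,1)
```

```text
16.35 [0.55002552 0.03514973 0.12444351] 1.5737406231016458 [-0.34796448  0.51192553 -0.63207465] 0.06511882824791486
[0.7, -1.1, 3.4, 1.0, np.float64(-0.0)]
```

Call:
apply_moves(rows=[0.7,-1,3,1,0,0.5,0,0,0,0,0,0,0,0,0,0,0,0,0,0,0,0,0,0,0,0,0,0,0,0,0,0,0,0,0,0,0,0,0,0,0,0,0,0,0], grip_force=30)

```text
time: 17.25
tool_pos: [0.5477, 0.0344, 0.1194]
tcp_rot: [-1.208, -1.212, 1.211]
contact_force: [0.5, 0.6, -0.2]
opening: 0.0325
```

Call:
apply_moves(rows=[0,0,-2,0,0,0,0,-3,0,0,0,0,-4,0,0,0,0,-5,0,0,0,0,0,0,0])

```text
time: 17.75
tool_pos: [0.5483, 0.0343, 0.1345]
tcp_rot: [-1.209, -1.213, 1.211]
contact_force: [0.0, 0.2, -1.3]
opening: 0.0326
```

Call:
apply_moves(rows=[0,0,-10,0,0,0,0,-12,0,0,0,0,-12,0,0,0,0,-12,0,0,0,0,-12,0,0,0,0,-12,0,0,0,0,-10,0,0,0,0,0,0,0,0,0,0,0,0])

```text
time: 18.65
tool_pos: [0.5477, 0.0343, 0.2133]
tcp_rot: [-1.208, -1.212, 1.211]
contact_force: [0.3, -0.3, -1.7]
opening: 0.0328
```

Run:
```python
from h import *
p,y,s=pose();print(s['time'],p,y,s['contact_force'],s['opening'])
a,d=bot.capture("scene");cv2.imwrite("pics/s7.png",cv2.resize(a[110:290,160:400,::-1],(800,600)))
plan(p,y,0,[.479,.252,p[2]],y,8)
```

```text
18.65 [0.54767514 0.03432741 0.21333755] 1.5739304521105664 [ 0.33070326 -0.28613535 -1.72652924] 0.03283576779079188
[0, 27.2, -0.0, 8.5, np.float64(-0.0)]
[0, 27.2, -0.0, 8.5, np.float64(-0.0)]
[0, 27.2, -0.0, 8.5, np.float64(-0.0)]
[0, 27.3, -0.0, 8.5, np.float64(-0.0)]
[0, 27.2, -0.0, 8.5, np.float64(-0.0)]
[0, 27.3, -0.0, 8.5, np.float64(-0.0)]
[0, 27.2, -0.0, 8.5, np.float64(-0.0)]
[0, 27.3, -0.0, 8.5, np.float64(-0.0)]
```

View pics/s7.png

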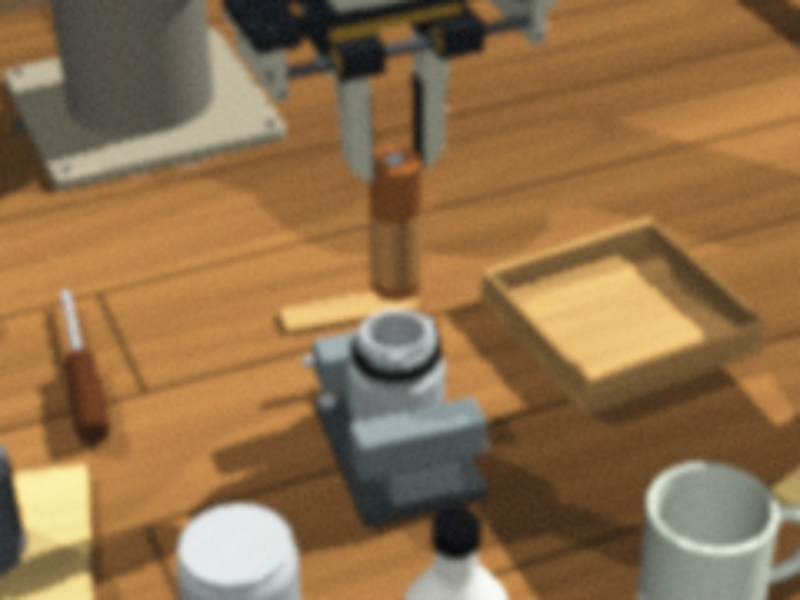

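The drum is out, hanging straight at (395,225). Carry it to the tray and measure the tray floor from the first depth image.

Call:
apply_moves(rows=[0,10,0,3,0,0,20,0,6,0,0,25,0,8,0,0,27,0,9,0,0,27,0,9,0,0,27,0,9,0,0,27,0,9,0,0,25,0,8,0,0,20,0,6,0,0,10,0,3,0,0,0,0,0,0,0,0,0,0,0])

```text
time: 19.9
tool_pos: [0.4768, 0.2517, 0.213]
tcp_rot: [-1.208, -1.211, 1.213]
contact_force: [1.0, 0.1, -1.5]
opening: 0.0326
```

Run:
```python
from h import *
p,y,s=pose();print(s['time'],p,y,s['contact_force'],s['opening'])
d=np.load("pics/top0.npy");P=cloud("top",d)
k=(abs(P[...,0]-.479)<.05)&(abs(P[...,1]-.252)<.05)&(d>0);print(np.median(P[k][:,2]),k.sum())
```

```text
19.9 [0.47682404 0.2517087  0.21298614] 1.5743483285510795 [ 1.03118402  0.11025875 -1.53207321] 0.032565893277709854
0.007183867946492166 1660
```

Call:
apply_moves(rows=[0,0,10,0,0,0,0,25,0,0,0,0,30,0,0,0,0,30,0,0,0,0,20,0,0,0,0,12,0,0,0,0,3,0,0,0,0,3,0,0,0,0,0,0,0,0,0,0,0,0])

```text
time: 20.9
tool_pos: [0.4778, 0.2524, 0.0816]
tcp_rot: [-1.209, -1.213, 1.21]
contact_force: [0.2, 0.3, -1.3]
opening: 0.0331
```

Call:
apply_moves(rows=[0,0,3,0,0,0,0,3,0,0,0,0,2,0,0,0,0,1.5,0,0,0,0,1,0,0,0,0,0.5,0,0,0,0,0,0,0])

```text
time: 21.6
tool_pos: [0.477, 0.2521, 0.0694]
tcp_rot: [-1.208, -1.212, 1.211]
contact_force: [0.0, -0.8, -1.5]
opening: 0.0331
```

Call:
apply_moves(rows=[0,0,0.5,0,0,0,0,0.5,0,0,0,0,0.5,0,0,0,0,0,0,0])

```text
time: 22.0
tool_pos: [0.478, 0.2523, 0.0693]
tcp_rot: [-1.209, -1.213, 1.21]
contact_force: [-1.4, -1.3, 8.0]
opening: 0.0333
```

Run:
```python
from h import *
p,y,s=pose();print(s['time'],p,y,s['contact_force'],s['opening'])
a,d=bot.capture("scene");cv2.imwrite("pics/s8.png",cv2.resize(a[110:260,270:470,::-1],(800,600)))
```

```text
22.0 [0.47804167 0.25233137 0.06933438] 1.5739474666971878 [-1.43664392 -1.25038381  8.00680847] 0.033255927416938724
```

View pics/s8.png

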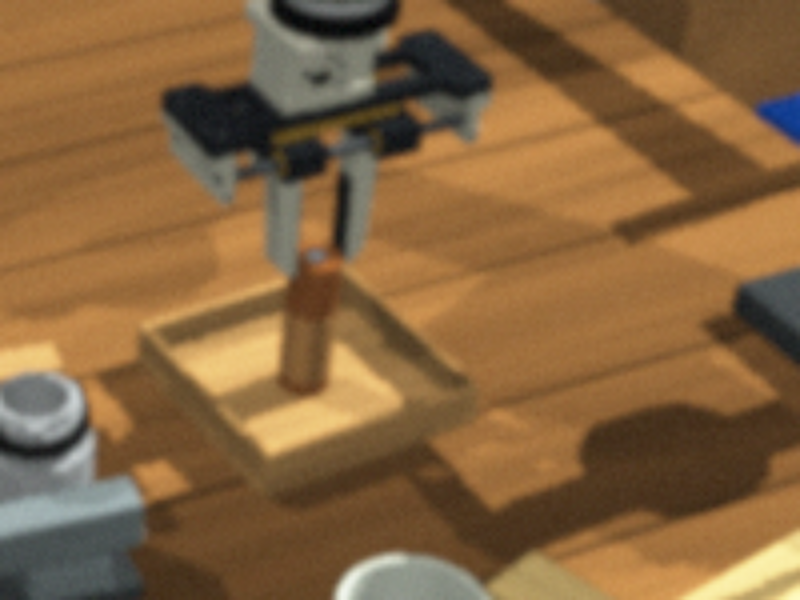

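The drum's base is on the tray floor at (303,385) with an 8 N contact. The slight lean fits the camera perspective. Open gently.

Call:
apply_moves(rows=[0.4,0,0,0,0,0.45,0,0,0,0,0.5,0,0,0,0,0.7,0,0,0,0,0.8,0,0,0,0,0.8,0,0,0,0,0.8,0,-5,0,0,0.8,0,-15,0,0,0.8,0,-30,0,0,0.8,0,-40,0,0,0.8,0,-40,0,0,0.8,0,-20,0,0])

```text
time: 23.25
tool_pos: [0.4786, 0.2529, 0.224]
tcp_rot: [-1.21, -1.218, 1.207]
contact_force: [0.8, 0.2, 0.9]
opening: 0.0745
```

Call:
apply_moves(rows=[0.8,-20,0,20,0,0.8,-30,0,20,0,0.8,-40,0,20,0,0.8,-40,0,20,0,0.8,-40,0,10,0,0.8,-30,0,0,0,0.8,-10,0,0,0,0.8,0,0,0,0,0.8,0,0,0,0])

```text
time: 24.15
tool_pos: [0.3879, 0.0425, 0.2184]
tcp_rot: [-1.208, -1.212, 1.21]
contact_force: [0.1, -0.5, 0.2]
opening: 0.0744
```

Run:
```python
from h import *
np.set_printoptions(precision=4,suppress=True)
p,y,s=pose();print(s['time'],p,y,s['contact_force'],s['opening'])
a,d=bot.capture("scene");cv2.imwrite("pics/s9.png",a[:,:,::-1])
a,d=bot.capture("top");cv2.imwrite("pics/t9.png",a[:,:,::-1])
P=cloud("top",d);Z=P[...,2]
for n,c,r,lo,hi in [("cap",(.535,-.266),.05,.08,.1),("drum",(.478,.252),.05,.09,.12)]:
    k=((np.hypot(P[...,0]-c[0],P[...,1]-c[1])<r)&(Z>lo)&(Z<hi)&(d>0));q=P[k];A=np.c_[q[:,:2],np.ones(len(q))]
    pl=np.linalg.lstsq(A,q[:,2],rcond=None)[0];print(n,len(q),np.median(q,0),cv2.minEnclosingCircle((q[:,:2]*1000).astype(np.float32)),"slope",pl[:2])
```

```text
24.15 [0.3879 0.0425 0.2184] 1.5735508411094743 [ 0.0778 -0.5278  0.2194] 0.07444796642911666
cap 618 [ 0.5344 -0.262   0.0879] ((534.1480102539062, -262.5557556152344), 31.61393165588379) slope [-0.0019 -0.0122]
drum 203 [0.4791 0.2495 0.1069] ((478.4759216308594, 251.5986328125), 17.027446746826172) slope [-0.0359  0.1708]
```

View pics/s9.png

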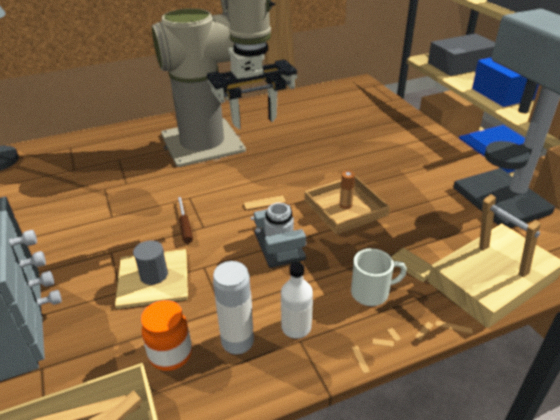

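View pics/t9.png

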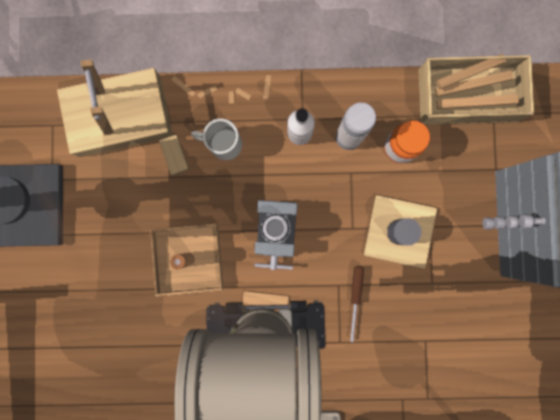

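Run:
```python
from h import *
np.set_printoptions(precision=4,suppress=True)
a,d=bot.capture("top");P=cloud("top",d);Z=P[...,2]
k=((np.hypot(P[...,0]-.478,P[...,1]-.252)<.0145)&(Z>.09)&(Z<.12)&(d>0));q=P[k]
A=np.c_[q[:,:2],np.ones(len(q))];print(len(q),np.median(q,0),np.linalg.lstsq(A,q[:,2],rcond=None)[0][:2])
print(pose()[2]['joint_velocities'].round(3))
print(bot.job_done())
```

```text
133 [0.4773 0.2515 0.107 ] [-0.0438 -0.0071]
[ 0.001  0.001  0.003 -0.001  0.    -0.004]
the job is handed in; nothing more can be done
None
```

I finished the whole job and handed it in at about 24 s of the 67 s allowed. `job_done` gives no verdict, so success rests on my own checks.

- **Cap:** I unscrewed it in one continuous grip through about 3.5 rad, not in several twists, because the wrist had enough range. It lifted off with under 6 N of force. It now stands on the board at about (0.534, -0.263), a few millimetres from the board's centre. Its top is at 0.088 m, which is 1 mm over the height expected from its size, and its slope is about 0.01.
- **Drum:** I drew it straight out and stood it in the tray at about (0.478, 0.252), within 2 mm of the middle. Its top is at 0.107 m (expected 0.106).
- **Other things:** nothing on the bench looks moved in the last pictures, though I did not re-measure it. The gripper is open and well away from everything.

**Disagreeing check:** my first tilt reading for the drum came out at 0.17, over the 0.1 limit. I had put this down to the drum's visible side being included in the fit. Repeating it on the top face alone gave about 0.04.

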